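# Lay out the inspected goods on their matching pads

## Robot

A 6-joint arm with a two-finger parallel gripper is mounted at the origin on the work surface. World frame = base frame: x ahead of the robot, y to its left, z up, the work surface at z = 0. Lengths are in mm, angles in degrees, forces in N, time in s.
With the tool pointing down it reaches from about 300 to 850 mm from the base axis. Payload 4.2 kg.
Tool frame: the origin (TCP) lies midway between the tips of the shut fingers; the grasp point (between the pads) lies 19 mm behind it (env.grip_depth is the distance from the TCP to the grasp point, in mm); z points along the fingers, y is the line along which they close (so a half turn about z gives the same grasp; the last joint's range is limited). The gripper opens to 91 mm and grips with 3 to 60 N. Pads are 32 mm wide; open, the fingers measure 118 mm over their backs; the gripper's body (76 mm by 178 mm) begins 60 mm behind the grasp point.
Start: joints at [-66.979, 18.312, 89.639, -0, 72.044, -1.146], TCP at [235.413, -524.621, 188.676] pointing down, gripper open.
Joint ranges: [-177.97, 177.97], [-48.28, 115.42], [12.27, 149.76], [-77.06, 257.06], [2.81, 150.46], [-146.56, 146.56]. Speed limits (degrees/s): [147.25, 147.25, 180, 180, 180, 180].

## Interface

Orientations are given as [roll, pitch, yaw] about the fixed x, y, z axes, in that order (R = Rz(yaw) Ry(pitch) Rx(roll)).
In Python, from workcell import env, eyes gives the robot as it stands.
- The arm moves only by the tool send_rows, never from a script. Its argument "motion" is a list of rows, each a list of 7 numbers: the shift along the world's x, y, z normalised to -1 to 1, where 1 is 0.5 m, then the turn, a rotation vector about the world's x, y, z normalised to -1 to 1, where 1 is 60 degrees, then the opening, from -1 (shut) to 1 (fully open). A call has 1 to 20 rows; each row is the pose to reach, as a shift and turn from the pose commanded when the call began; what a row does not reach only later rows make up. A row lasts 1/8 s, in which the tool goes at most 62.5 mm and 10.7 degrees, less where a joint would pass 70% of its speed; a pose out of reach is approached as far as the arm can. A call with a number of a shift or a turn outside -1 to 1 is refused whole. A call with a gripper value outside its range is refused whole. The fingers move at their own pace and stop on an object; "squeeze" is the grip in N (left out, the last holds). Time passes only in rows, so rows that repeat a pose let the fingers close. It gives the time, the measured TCP pose, the force, the opening and the grip force at its end, in the units of the state.
- env.state(): the state, without advancing time (a new reading comes with each control period).
- eyes.grab_frame(name): name is "side" or "top"; returns a dict with "pixels" (400x640x3 uint8, red, green, blue), "depth" (400x640 float32, mm along the optical axis (not along the pixel's ray), 0 where there is no reading), "fx", "fy", "cx", "cy" (pixels), "R" (3x3) and "t" (3): a world point X has camera coordinates R X + t. Camera axes: x right, y down, z forward; pixel columns grow to the right and rows downward; lengths in mm; the calibration is good to about 2 mm. A picture is of the moment at which its call begins.
- env.job_done(): hands the job in; it is judged then, once.
The state is a dict: "time_s": time; "qpos": joint angles; "qvel": joint speeds; "effort": joint torques, N m; "ee_pos": TCP position; "ee_rot": TCP orientation; "force": force on the tool from outside, world axes, zero at the start; "torque": the same for the moment, N m; "gripper_width": finger opening in mm; "gripper_force": force on a finger pad.
Only numpy, scipy, OpenCV 4.12 (cv2) and the standard library are available. Lean on these libraries where they do the work, as an engineer would, in place of code of your own. Each camera call takes 0.05 s, during which the arm holds its last target. There are 200 camera calls.

## Task

Finish the baggage inspection by standing each of the four goods upright in the middle of the foam pad whose mark matches it: the brass horse on the horse mark, the yellow suitcase handle on the yellow handle mark, the white medicine bottle on the white disc with the green cross, and the black obsidian bowl on the black ring. Line the horse and the handle up with the long side of their pads (either way round), set the handle on its feet and the bowl mouth up, let go of everything, and leave the red stamp and the blue padlock where they stand.

Things in the scene. Friction and masses are not known exactly. Their poses are not given: they have to be found in the camera images.
- horse_mid (a point): brass horse figurine standing on a rectangular plinth (78 x 34 x 8 mm); about 98 mm long over tail and nose, 86 mm high. This point is the centre of its barrel-shaped body, half-way up, 43 mm above its underside; x points to the head, y across, z up. The body is 24 mm thick across (y) and about 60 mm long; grip it there. Head and neck rise about 43 mm above this point, beginning 20 mm towards the head. About 0.3 kg.
- handle_mid (a point): yellow plastic suitcase handle with a black band, standing like a bridge on two feet; 110 mm long (x), 38 mm high, feet 32 mm wide (y) and 5 mm thick, at the two ends. This point is the centre of its straight grip bar, 29 mm above the underside of the feet; the bar is 22 mm wide (y) and 18 mm thick, open below; x along the bar, z up. About 0.09 kg.
- bottle_mid (a point): white plastic medicine bottle with a white cap and a green label band, round, 44 mm diameter, 84 mm high, upright. This point is on its axis half-way up, 42 mm above its underside; z up. About 0.09 kg.
- bowl_mid (a point): carved black obsidian bowl, round, mouth up; 60 mm outer diameter with an upright outside wall, 46 mm high, wall 5 mm. This point is on its axis half-way up, 23 mm above its underside; z up. About 0.15 kg.
- pad_horse_top (a point): blue-grey foam pad, 126 x 84 x 6 mm, lying fixed flat on the table, marked on top with a brass-coloured side-view horse figure. This point is the centre of its top face (6 mm above the table); x along its long side, y along its short side, z up.
- pad_handle_top (a point): blue-grey foam pad, 126 x 84 x 6 mm, lying fixed flat on the table, marked on top with a yellow bar with two wider ends. This point is the centre of its top face (6 mm above the table); x along its long side, y along its short side, z up.
- pad_bottle_top (a point): blue-grey foam pad, 126 x 84 x 6 mm, lying fixed flat on the table, marked on top with a white disc (50 mm) bearing a green cross. This point is the centre of its top face (6 mm above the table); x along its long side, y along its short side, z up.
- pad_bowl_top (a point): blue-grey foam pad, 126 x 84 x 6 mm, lying fixed flat on the table, marked on top with a black ring (66 mm outside, 46 mm inside). This point is the centre of its top face (6 mm above the table); x along its long side, y along its short side, z up.
- stamp: bystander: red hand stamp standing loose among the goods, 32 mm diameter, 56 mm high; origin at the centre of its underside. Leave alone.
- padlock: bystander: blue padlock standing loose among the goods, steel shackle up, 22 x 36 mm, 53 mm high; origin at the centre of its underside. Leave alone.
Not all that is in view belongs to the job. Of the things that look like the part that bears bowl_mid, the middle-sized one is meant. Leave any pink look-alike of the part that bears pad_horse_top alone.

How it is judged:
By the outcome, as a careful person would: the job done as asked, in the order asked, and still so for the second after the job is handed in, with the robot touching nothing.
It also fails if it takes over 106 s, if anything falls off the work surface, if the arm or the gripper's body presses on something with over 40 N, if the wrist force passes 120 N, or if a joint passes its speed limit or range.

## Working session

There is one attempt and no reset: what is moved stays moved. The work goes in short steps, Python scripts to look and compute and a tool call to move; the robot and the scene stay as the last step left them, time stands still between calls to the robot, and variables do not carry over. Pictures are saved under pics/ and viewed, at most 14 in all, crops included, and the job is handed in when it is done.

Besides the shell and the picture viewer there is one more tool, called after "Emit:" as a command line: name --pt "numbers of a row" for each row, then --argument value for the rest. send_rows: Moves the arm, as the interface text tells. Its arguments: {"type":"object","properties":{"motion":{"type":"array"},"squeeze":{"type":"number"}},"required":["motion"]}

```bash
ls; mkdir -p pics
cat > h.py <<'E'
import numpy as np, cv2
from workcell import env, eyes
def world(f):
    d=f["depth"].astype(float); v,u=np.mgrid[0:400,0:640]
    c=np.stack([(u-f["cx"])/f["fx"]*d,(v-f["cy"])/f["fy"]*d,d],-1)
    return (c-np.asarray(f["t"]).ravel())@np.asarray(f["R"])
def save(f,n,crop=None,s=1):
    p=f["pixels"][:,:,::-1]
    if crop: p=p[crop[1]:crop[3],crop[0]:crop[2]]
    cv2.imwrite("pics/"+n,cv2.resize(p,None,fx=s,fy=s,interpolation=cv2.INTER_CUBIC))
E
python3 - <<'E'
from h import *
import pickle
for n in("top","side"):
    f=eyes.grab_frame(n); pickle.dump(f,open(n+".pkl","wb")); save(f,n+"0.png",s=1.25)
    print(n,-np.array(f["R"]).T@np.array(f["t"]).ravel(),f["fx"],f["R"])
print(env.state())
E
```

```text
pics
top [312.52257227  -4.45306828 836.70951145] 376.0976857175277 [[-0.02079619 -0.99957961 -0.02020196]
 [-0.98595743  0.02385325 -0.1652845 ]
 [ 0.1656969   0.01648099 -0.986039  ]]
side [101.85337892 667.89360561 659.43042618] 441.59327136337265 [[-0.89566561 -0.44463552  0.0090757 ]
 [-0.28800386  0.56435802 -0.77366259]
 [ 0.33887593 -0.69555681 -0.63353281]]
{'time_s': 0.1, 'qpos': array([-6.69766983e+01,  1.83474926e+01,  8.96987747e+01, -1.10220778e-03,
        7.20412979e+01, -1.14429777e+00]), 'qvel': array([ 0.02225562, -0.0359462 , -0.14007934,  0.00735632,  0.00842977,
       -0.00041986]), 'effort': array([ 8.83644625e-04, -4.13334167e+01, -2.32509595e+01,  7.28442008e-02,
        4.21975425e-02, -5.04509296e-05]), 'ee_pos': array([ 235.23456358, -524.1649301 ,  187.91357237]), 'ee_rot': array([-1.79912431e+02, -7.00938846e-04,  2.41679396e+01]), 'force': array([ 0.10439632, -0.28288364, -0.76243006]), 'torque': array([-0.06546098, -0.00201271,  0.03166107]), 'gripper_force': 0.0, 'gripper_width': 91.28224982185932}
```

View pics/top0.png

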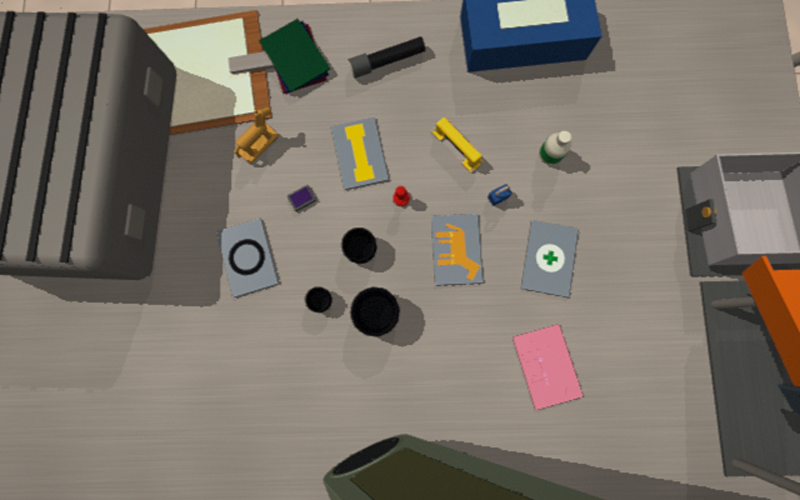

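View pics/side0.png

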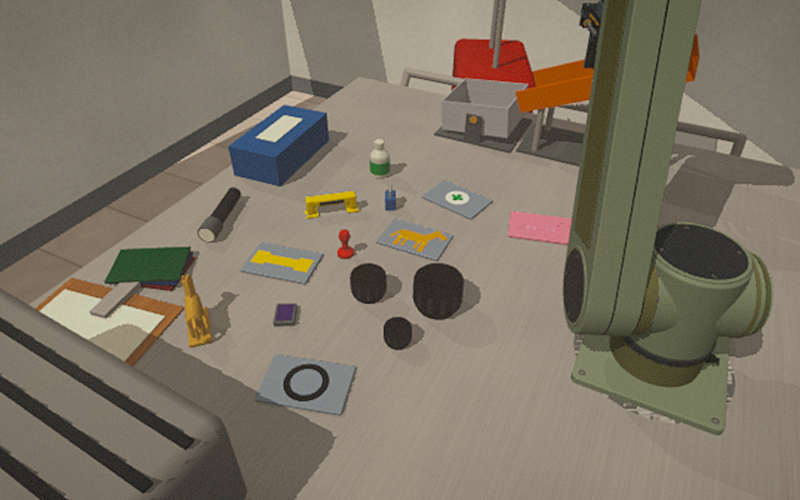

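Top view (1.25× pixels):
- **Goods:** horse (257,140), handle (458,145), bottle (556,147), middle bowl (359,245).
- **Pads:** handle (360,153), bowl (248,257), horse (457,250), bottle (550,258).
- **Bystanders:** stamp (401,196), padlock (500,195).

The pink pad and the other two bowls are decoys.

```bash
cat > meas.py <<'E'
from h import *
import pickle
f=pickle.load(open("top.pkl","rb")); W=world(f); Z=W[...,2]
hsv=cv2.cvtColor(f["pixels"],cv2.COLOR_RGB2HSV)
def rect(P):
    r=cv2.minAreaRect(P[:,:2].astype(np.float32)); b=cv2.boxPoints(r)
    e=max((b[1]-b[0],b[2]-b[1]),key=np.linalg.norm); return np.round(r[0],1),np.round(r[1],1),round(np.degrees(np.arctan2(e[1],e[0]))%180,1)
def near(c,r): 
    m=np.zeros((400,640),np.uint8); cv2.circle(m,(int(c[0]/1.25),int(c[1]/1.25)),int(r),255,-1); return m>0
for n,c in dict(handle=(360,153),bowl=(248,257),horse=(457,250),bottle=(550,258)).items():
    # pad outline: blue-grey or mark, by z height and hull of the blue-grey pixels
    m=near(c,38)&(hsv[...,0]>95)&(hsv[...,0]<125)&(hsv[...,1]>35)&(hsv[...,2]>70)
    k,l,s,_=cv2.connectedComponentsWithStats(m.astype(np.uint8)); i=1+np.argmax(s[1:,4])
    P=W[l==i]; print("pad",n,len(P),np.median(P[:,2]).round(1),*rect(P))
for n,c,r in(("horse",(257,140),24),("handle",(458,145),28),("bottle",(556,147),22),("bowl",(359,245),17),("stamp",(401,196),13),("padlock",(500,195),13),("small",(318,299),14),("big",(375,311),26),("box",(302,198),14)):
    m=near(c,r)&(Z>9); P=W[m]; print(n,len(P),"zmax",np.percentile(P[:,2],98).round(1),"med",np.median(P[:,:2],0).round(1),*rect(P))
    t=P[P[:,2]>np.percentile(P[:,2],98)-(14 if n!="horse" else 200)]; print("   top part",t[:,:2].mean(0).round(1),*rect(t))
P=W[near((257,140),26)&(Z>8)]
for lo,hi in((8,20),(20,35),(35,60),(60,90)):
    q=P[(P[:,2]>lo)&(P[:,2]<hi)]; print(lo,hi,len(q),q.mean(0).round(1),*rect(q))
print("table z",np.median(Z[near((450,360),20)]))
E
python3 meas.py
python3 - <<'E'
from h import *
import pickle
f=pickle.load(open("top.pkl","rb")); save(f,"crop.png",(150,70,510,280),2.2)
E
```

```text
Traceback (most recent call last):
  File "meas.py", line 13, in <module>
    k,l,s,_=cv2.connectedComponentsWithStats(m.astype(np.uint8)); i=1+np.argmax(s[1:,4])
                                                                      ~~~~~~~~~^^^^^^^^^
ValueError: attempt to get argmax of an empty sequence
```

View pics/crop.png

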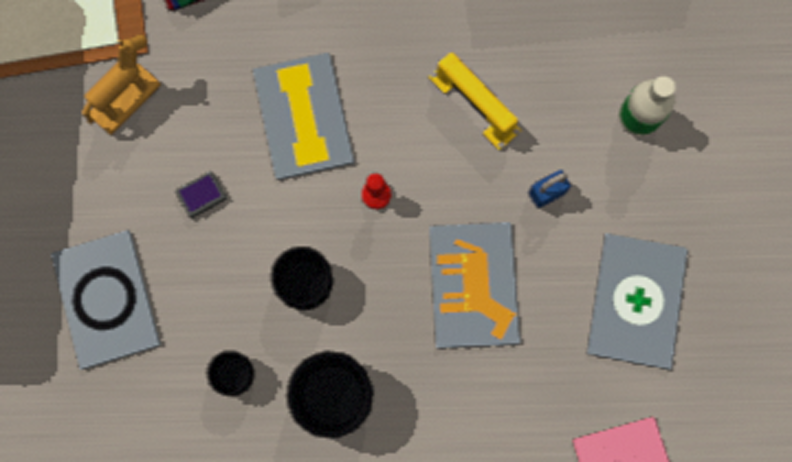

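The crop shows the scene clearly: horse top-left with its head towards upper right, padlock at (550,190) and stamp at (376,190). The pads need a blue-minus-red mask.

```bash
python3 - <<'E'
s=open("meas.py").read()
s=s.replace("m=near(c,38)&(hsv[...,0]>95)&(hsv[...,0]<125)&(hsv[...,1]>35)&(hsv[...,2]>70)","px=f['pixels'].astype(int); m=near(c,38)&(px[...,2]-px[...,0]>5)")
open("meas.py","w").write(s)
E
python3 meas.py
```

```text
pad handle 1160 5.6 [503.   49.6] [395.   82.6] 11.6
pad bowl 1373 5.5 [372.3 187.9] [378.5 137.8] 52.7
pad horse 1246 5.7 [408.3 -86.2] [110.  226.4] 165.4
pad bottle 1663 5.7 [ 411.3 -155.1] [145.2 329.8] 99.5
horse 493 zmax 84.5 med [657.5 261.7] [499.9 165.4] [497.7  89.8] 32.0
   top part [651.3 258.3] [499.9 165.4] [497.7  89.8] 32.0
handle 518 zmax 42.2 med [ 638.5 -103.2] [492.  -78.7] [ 87.5 378.6] 170.5
   top part [ 633.3 -101.7] [491.9 -78.8] [ 86.4 378.6] 170.3
bottle 489 zmax 836.7 med [ 614.4 -268.1] [ 480.4 -137.4] [ 43.8 426.1] 135.8
   top part [312.5  -4.5] [312.5  -4.5] [0. 0.] 0.0
bowl 377 zmax 48.2 med [458.8  76.6] [404.5  34.3] [190.5  59.5] 40.2
   top part [451.8  75. ] [404.5  34.3] [190.5  59.3] 40.1
stamp 137 zmax 56.4 med [541.7   1.7] [434.5   3.5] [ 25.  243.5] 178.8
   top part [537.6   1.5] [433.1   3.1] [ 17.5 241. ] 179.4
padlock 193 zmax 53.0 med [ 540.4 -172.3] [440.1 -89.3] [ 31. 305.] 140.6
   top part [ 536.3 -169. ] [434.8 -90.5] [ 14.1 298.6] 142.2
small 175 zmax 452.5 med [362.3 149.3] [333.1  86.3] [181.2  42.5] 64.0
   top part [312.5  -4.5] [312.5  -4.5] [0. 0.] 0.0
big 955 zmax 64.0 med [341.2  50.6] [338.2  47.9] [84.4 80.6] 20.2
   top part [338.8  48.2] [337.5  48.3] [85.9 79.1] 22.0
box 193 zmax 13.3 med [550.7 184.6] [432.5 103.8] [320.3  43.8] 34.3
   top part [548.7 183.2] [432.5 103.8] [320.3  43.8] 34.3
8 20 121 [657.  264.9   9.6] [675.2 283.5] [82.5 76.1] 41.8
20 35 37 [646.9 266.8  27. ] [646.  267.3] [10.4 70.9] 131.7
35 60 316 [652.5 267.3  49.9] [658.4 264.3] [23.2 91.9] 133.7
60 90 107 [681.6 241.4  72.1] [682.9 241.7] [13.8 34.1] 122.6
table z -0.3476055462679553
```

```bash
cat > meas2.py <<'E'
from h import *
import pickle,sys
def rect(P):
    r=cv2.minAreaRect(P[:,:2].astype(np.float32)); b=cv2.boxPoints(r)
    e=max((b[1]-b[0],b[2]-b[1]),key=np.linalg.norm); return np.round(r[0],1),np.round(r[1],1),round(np.degrees(np.arctan2(e[1],e[0]))%180,1)
def near(c,r): 
    m=np.zeros((400,640),np.uint8); cv2.circle(m,(int(c[0]/1.25),int(c[1]/1.25)),int(r),255,-1); return m>0
def plane(f,z):
    v,u=np.mgrid[0:400,0:640]; R=np.asarray(f["R"]); o=-R.T@np.asarray(f["t"]).ravel()
    d=np.stack([(u-f["cx"])/f["fx"],(v-f["cy"])/f["fy"],np.ones_like(u)],-1)@R
    return o+d*((z-o[2])/d[...,2])[...,None]
if __name__=="__main__":
    f=pickle.load(open("top.pkl","rb")); W=world(f); Z=np.where(f["depth"]>0,W[...,2],-99); px=f['pixels'].astype(int)
    for n,c in dict(handle=(360,153),bowl=(248,257),horse=(457,250),bottle=(550,258)).items():
        m=near(c,38)&(px[...,2]-px[...,0]>5)
        k,l,s,_=cv2.connectedComponentsWithStats(m.astype(np.uint8)); i=1+np.argmax(s[1:,4])
        print("pad",n,*rect(plane(f,6)[l==i]))
    for n,c,r,zt in(("handle",(458,145),28,28),("bottle",(556,147),22,60),("bottle",(556,147),22,78),("bowl",(359,245),17,40),("stamp",(401,196),13,9),("padlock",(500,195),13,35),("padlock",(500,195),13,9),("small",(318,299),14,10),("big",(375,311),26,50),("box",(302,198),14,9)):
        P=W[near(c,r)&(Z>zt)&(Z<120)]; print(n,zt,len(P),"zmax",np.percentile(P[:,2],98).round(1),"mean",P.mean(0).round(1),*rect(P))
    P=W[near((257,140),26)&(Z>4)&(Z<120)]
    for lo,hi in((4,15),(20,36),(36,58),(58,90)):
        q=P[(P[:,2]>lo)&(P[:,2]<hi)]; print("horse",lo,hi,len(q),q.mean(0).round(1),*rect(q))
E
python3 meas2.py
```

```text
pad handle [634.1  76.5] [125.4  82.3] 11.5
pad bowl [443.1 280.6] [124.8  83. ] 16.0
pad horse [449. -96.] [124.6  82.6] 1.1
pad bottle [ 428.5 -260.1] [ 82.7 124.6] 167.8
handle 28 454 zmax 40.7 mean [ 640.3 -104.    36.6] [ 642.1 -103.8] [100.8  22.5] 40.3
bottle 60 163 zmax 85.8 mean [ 620.  -273.3   74.7] [ 620.7 -273.8] [26.5 25. ] 51.4
bottle 78 86 zmax 85.9 mean [ 622.  -275.3   83.1] [ 622.7 -275.4] [20.8 19.8] 51.2
bowl 40 200 zmax 48.1 mean [454.3  76.4  45. ] [454.4  75.9] [57.9 58.6] 178.9
stamp 9 135 zmax 55.6 mean [542.6   1.7  33.2] [544.2   1.3] [23.1 25.5] 91.3
padlock 35 38 zmax 54.7 mean [ 542.4 -173.6   49. ] [ 543.4 -174.8] [ 5.2 26.6] 115.3
padlock 9 192 zmax 52.9 mean [ 540.7 -172.6   31.1] [ 543.4 -175. ] [22.  36.1] 118.8
small 10 170 zmax 35.2 mean [363.  148.8  28.2] [363.5 148. ] [42.9 41.6] 0.9
big 50 404 zmax 64.2 mean [339.3  49.4  60.6] [340.   49.2] [80.  79.3] 20.2
box 9 192 zmax 13.3 mean [550.  184.2  10.7] [549.8 184. ] [33.3 42.2] 118.8
horse 4 15 381 [666.  269.7   7. ] [681.3 282.2] [88.5 91.5] 136.6
horse 20 36 40 [645.8 268.   27.7] [646.  267.3] [10.4 70.9] 131.7
horse 36 58 307 [652.2 267.5  49.9] [652.5 270.4] [23.2 75. ] 133.7
horse 58 90 113 [681.2 241.8  71.4] [679.6 246.7] [13.9 46. ] 124.3
```

Run:
```python
from meas2 import *
f=pickle.load(open("top.pkl","rb")); g=pickle.load(open("side.pkl","rb"))
a=np.radians(-46.3); c=np.array([652.5,270.4]); ux=np.array([np.cos(a),np.sin(a)]); uy=np.array([-ux[1],ux[0]])
for n,fr in(("top",f),("side",g)):
    W=world(fr); ok=(fr["depth"]>0)&(np.linalg.norm(W[...,:2]-c,axis=-1)<75)
    h=cv2.cvtColor(fr["pixels"],cv2.COLOR_RGB2HSV); ok&=(h[...,0]>10)&(h[...,0]<28)&(h[...,1]>130)
    P=W[ok]; x=(P[:,:2]-c)@ux; y=(P[:,:2]-c)@uy
    for lo,hi in((5,12),(12,20),(20,35),(35,45),(45,58),(58,70),(70,95)):
        m=(P[:,2]>lo)&(P[:,2]<hi)
        if m.sum()>3: print(n,lo,hi,m.sum(),"x",np.percentile(x[m],[2,50,98]).round(0),"y",np.percentile(y[m],[2,50,98]).round(0), rect(P[m])[1:])
    big=(fr["depth"]>0)&(W[...,1]>290)&(W[...,2]>30)
    Q=W[big]; print(n,"case: ",[(int(x0),int(Q[(Q[:,0]>x0)&(Q[:,0]<x0+50)][:,1].min()),int(Q[(Q[:,0]>x0)&(Q[:,0]<x0+50)][:,2].max())) for x0 in range(300,800,50) if ((Q[:,0]>x0)&(Q[:,0]<x0+50)).any()])
P=world(g)
```

```text
top 5 12 288 x [-31.   7.  44.] y [-15.  -3.  59.] (array([94.8, 79.7]), np.float32(26.0))
top 12 20 12 x [-20.   7.  32.] y [-12.  -8.  -5.] (array([ 4.8, 52.6]), np.float32(137.9))
top 20 35 34 x [-36. -12.  32.] y [-11.  -8.  -1.] (array([10.4, 69.2]), np.float32(131.7))
top 35 45 55 x [-34.  -1.  31.] y [-11.  -8.  -0.] (array([10.1, 66.9]), np.float32(128.2))
top 45 58 246 x [-27.   3.  34.] y [-10.  -2.  11.] (array([22. , 70.3]), np.float32(134.7))
top 58 70 54 x [23. 38. 60.] y [-4.  0.  6.] (array([ 9.1, 49.8]), np.float32(140.4))
top 70 95 66 x [31. 42. 56.] y [-4.  2.  8.] (array([12.6, 26.9]), np.float32(153.0))
top case:  [(400, 443, 175), (450, 435, 175), (500, 434, 175), (550, 434, 175), (600, 290, 175), (650, 428, 175), (700, 420, 176), (750, 419, 176)]
side 5 12 213 x [-37. -21.  38.] y [-15.  -5.  48.] (array([98.1, 78.8]), np.float32(16.0))
side 12 20 32 x [-30. -22.  25.] y [-10.  -5.  11.] (array([20.9, 61.7]), np.float32(110.1))
side 20 35 68 x [-42. -24. -18.] y [-11.  -2.  13.] (array([22.9, 66.4]), np.float32(113.4))
side 35 45 56 x [-40. -26.   6.] y [-10.  -2.  12.] (array([23.7, 49.6]), np.float32(137.9))
side 45 58 281 x [-34.  -6.  28.] y [-9.  0. 13.] (array([22.9, 69.3]), np.float32(137.3))
side 58 70 49 x [19. 28. 34.] y [-2.  3. 11.] (array([16.8, 14.7]), np.float32(25.3))
side 70 95 56 x [25. 33. 41.] y [-2.  3. 11.] (array([12.3, 15.1]), np.float32(173.9))
side case:  [(400, 446, 175), (450, 443, 175), (500, 441, 175), (550, 439, 175), (600, 290, 175), (650, 431, 175), (700, 428, 174), (750, 427, 171)]
```

Emit:
send_rows --pt "0.416 0.796 0.02 0 0 0.915 1" --pt "0.416 0.796 0.02 0 0 0.915 1" --pt "0.416 0.796 0.02 0 0 0.915 1" --pt "0.416 0.796 0.02 0 0 0.915 1" --pt "0.416 0.796 0.02 0 0 0.915 1" --pt "0.416 0.796 0.02 0 0 0.915 1" --pt "0.416 0.796 0.02 0 0 0.915 1" --pt "0.416 0.796 0.02 0 0 0.915 1" --pt "0.416 0.796 0.02 0 0 0.915 1" --pt "0.416 0.796 0.02 0 0 0.915 1" --squeeze 15

```text
time_s: 1.35
ee_pos: [442.7, -127.8, 198.4]
ee_rot: [-180.0, 0.0, 79.0]
force: [-0.4, 0.2, 0.5]
gripper_width: 91.3
gripper_force: 0.0
```

Emit:
send_rows --pt "0.416 0.794 0 0 0 0.915 0.6" --pt "0.416 0.794 0 0 0 0.915 0.6" --pt "0.416 0.794 0 0 0 0.915 0.6" --pt "0.416 0.794 0 0 0 0.915 0.6" --pt "0.416 0.794 0 0 0 0.915 0.6" --pt "0.416 0.794 0 0 0 0.915 0.6" --pt "0.416 0.794 0 0 0 0.915 0.6" --pt "0.416 0.794 0 0 0 0.915 0.6" --pt "0.416 0.794 0 0 0 0.915 0.6" --pt "0.416 0.794 0 0 0 0.915 0.6" --pt "0.416 0.794 0 0 0 0.915 0.6" --pt "0.416 0.794 0 0 0 0.915 0.6"

```text
time_s: 2.85
ee_pos: [651.3, 269.4, 199.3]
ee_rot: [180.0, 0.0, 133.9]
force: [1.0, 0.0, -0.5]
gripper_width: 73.2
gripper_force: 0.0
```

Emit:
send_rows --pt "0.002 0.001 -0.1 0 0 0 0.4" --pt "0.002 0.001 -0.2 0 0 0 0.4" --pt "0.002 0.001 -0.28 0 0 0 0.4" --pt "0.002 0.001 -0.35 0 0 0 0.4" --pt "0.002 0.001 -0.35 0 0 0 0.4" --pt "0.002 0.001 -0.35 0 0 0 0.4"

```text
time_s: 3.6
ee_pos: [653.5, 271.2, 25.5]
ee_rot: [179.8, 0.1, 134.0]
force: [-0.1, 0.1, 0.0]
gripper_width: 63.8
gripper_force: 0.0
```

Run:
```python
from h import *
f=eyes.grab_frame("side"); save(f,"g1.png",(60,150,260,310),3)
```

```text
(no output)
```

View pics/g1.png

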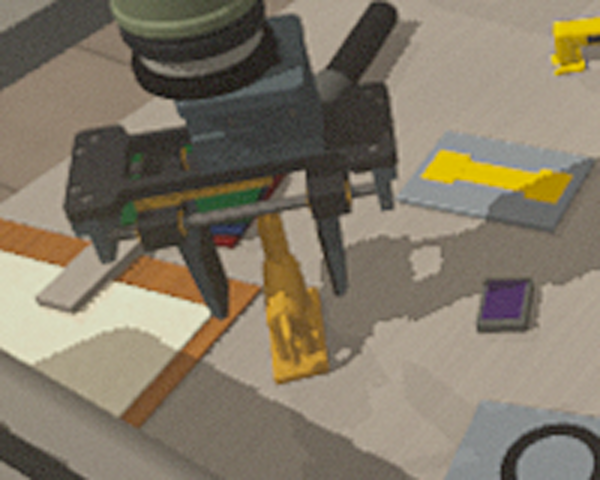

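The horse (crop pixel 300,320) stands between the open fingers, clear on both sides. I'll close and lift.

Emit:
send_rows --pt "0 0 0 0 0 0 -1" --pt "0 0 0 0 0 0 -1" --pt "0 0 0 0 0 0 -1" --pt "0 0 0 0 0 0 -1" --pt "0 0 0 0 0 0 -1" --pt "0 0 0 0 0 0 -1" --pt "0 0 0.03 0 0 0 -1" --pt "0 0 0.06 0 0 0 -1" --pt "0 0 0.1 0 0 0 -1" --squeeze 25

```text
time_s: 4.78
ee_pos: [652.4, 270.9, 75.2]
ee_rot: [180.0, 0.0, 134.0]
force: [-0.3, 0.1, 0.4]
gripper_width: 0.5
gripper_force: 0.0
```

The fingers closed to 0.5 mm, so the grasp missed. I'll look again.

Run:
```python
from h import *
import pickle
f=eyes.grab_frame("side"); save(f,"g2s.png",(60,150,260,310),3);pickle.dump(f,open("side1.pkl","wb"))
g=eyes.grab_frame("top"); pickle.dump(g,open("top1.pkl","wb"))
a=cv2.imread("pics/g2s.png"); b=cv2.resize(g["pixels"][60:180,140:290,::-1],(600,480)); 
cv2.imwrite("pics/g2.png",cv2.resize(np.hstack([a,b]),(800,320)))
```

```text
(no output)
```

View pics/g2.png

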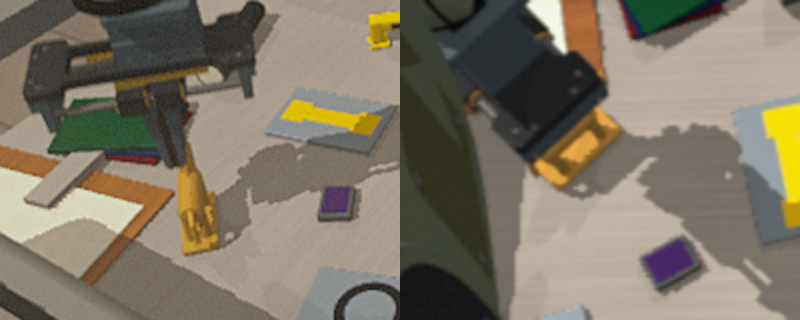

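Run:
```python
from meas2 import *
print(env.state()["ee_pos"])
for n in("side1","top1"):
    f=pickle.load(open(n+".pkl","rb")); R=np.array(f["R"]);t=np.array(f["t"]).ravel()
    def pr(X): c=R@np.array(X,float)+t; return np.round([f["fx"]*c[0]/c[2]+f["cx"],f["fy"]*c[1]/c[2]+f["cy"]],0), c[2].round()
    print(n,"tcp",pr(env.state()["ee_pos"]),"horse mid",pr([652,270,43]),"base",pr([652,270,0]), pr([0,0,0]))
    W=world(f)
    h=cv2.cvtColor(f["pixels"],cv2.COLOR_RGB2HSV); ok=(f["depth"]>0)&(np.linalg.norm(W[...,:2]-[652,270],axis=-1)<130)&(h[...,0]>10)&(h[...,0]<28)&(h[...,1]>130)&(W[...,2]>38)&(W[...,2]<90)
    print(ok.sum(),W[ok].mean(0),np.argwhere(ok).mean(0))
    d=(f["depth"]>0)&(np.linalg.norm(W[...,:2]-[652,270],axis=-1)<120)&(W[...,2]>65)&(W[...,2]<110)&(h[...,1]<110)
    print("finger",d.sum(),W[d].mean(0),np.argwhere(d).mean(0), W[d].min(0))
    c=f["pixels"][150:310,60:260] if n=="side1" else f["pixels"][60:180,140:290]
```

```text
[654.37359225 271.67133179  77.7127846 ]
side1 tcp (array([150., 235.]), np.float64(831.0)) horse mid (array([156., 247.]), np.float64(854.0)) base (array([161., 263.]), np.float64(881.0)) (array([521., 284.]), np.float64(848.0))
374 [649.50336388 272.34427179  51.7675393 ] [245.55347594 154.96524064]
finger 51 [646.67091176 276.20475342  98.93695111] [229.21568627 148.64705882] [632.96818106 229.18820835  65.21606805]
top1 tcp (array([193., 103.]), np.float64(810.0)) horse mid (array([199., 111.]), np.float64(843.0)) base (array([205., 118.]), np.float64(886.0)) (array([327., 416.]), np.float64(773.0))
103 [651.13044936 258.98993411  46.93270665] [110.22330097 203.76699029]<stdin>:11: RuntimeWarning: Mean of empty slice.
  ret = um.true_divide(
Traceback (most recent call last):
ValueError: zero-size array to reduction operation minimum which has no identity
```

Projection puts the fingertips right over the horse, and it hasn't moved, so I probably lifted before the grip was firm. Retrying, with a check before the lift.

Emit:
send_rows --pt "0 0 0 0 0 0 0.3" --pt "0 0 0 0 0 0 0.3" --pt "0 0 0 0 0 0 0.3" --pt "0 0 0 0 0 0 0.3" --pt "0 0 0 0 0 0 0.3" --pt "0 0 0 0 0 0 0.3" --pt "0 0 0 0 0 0 0.3" --pt "0 0 0 0 0 0 0.3" --squeeze 35

```text
time_s: 5.88
ee_pos: [652.4, 270.9, 73.7]
ee_rot: [180.0, 0.0, 134.0]
force: [0.4, -0.9, -0.2]
gripper_width: 59.1
gripper_force: 0.0
```

Emit:
send_rows --pt "0 0 -0.05 0 0 0 0.3" --pt "0 0 -0.104 0 0 0 0.3" --pt "0 0 -0.104 0 0 0 0.3" --pt "0 0 -0.104 0 0 0 0.3" --pt "0 0 -0.104 0 0 0 -1" --pt "0 0 -0.104 0 0 0 -1" --pt "0 0 -0.104 0 0 0 -1" --pt "0 0 -0.104 0 0 0 -1" --pt "0 0 -0.104 0 0 0 -1" --pt "0 0 -0.104 0 0 0 -1" --pt "0 0 -0.104 0 0 0 -1" --pt "0 0 -0.104 0 0 0 -1"

```text
time_s: 7.38
ee_pos: [652.3, 270.8, 21.7]
ee_rot: [-180.0, -0.0, 134.0]
force: [-1.0, -0.0, 1.1]
gripper_width: 20.8
gripper_force: 33.2
```

Emit:
send_rows --pt "0 0 0.01 0 0 0 -1" --pt "0 0 0.03 0 0 0 -1" --pt "0 0 0.06 0 0 0 -1" --pt "0 0 0.06 0 0 0 -1"

```text
time_s: 7.88
ee_pos: [653.9, 271.5, 54.0]
ee_rot: [179.8, 0.1, 134.0]
force: [0.3, 0.8, -2.5]
gripper_width: 20.9
gripper_force: 32.4
```

Emit:
send_rows --pt "0 0 0.08 0 0 0 -1" --pt "0 0 0.16 0 0 0 -1" --pt "-0.04 -0.07 0.22 0 0 0.08 -1" --pt "-0.08 -0.145 0.22 0 0 0.16 -1" --pt "-0.12 -0.22 0.22 0 0 0.24 -1" --pt "-0.16 -0.29 0.22 0 0 0.32 -1" --pt "-0.2 -0.36 0.22 0 0 0.4 -1" --pt "-0.24 -0.435 0.22 0 0 0.48 -1" --pt "-0.28 -0.51 0.22 0 0 0.56 -1" --pt "-0.32 -0.58 0.22 0 0 0.64 -1" --pt "-0.36 -0.65 0.22 0 0 0.72 -1" --pt "-0.407 -0.734 0.22 0 0 0.787 -1" --pt "-0.407 -0.734 0.22 0 0 0.787 -1" --pt "-0.407 -0.734 0.1 0 0 0.787 -1" --pt "-0.407 -0.734 0.0 0 0 0.787 -1" --pt "-0.407 -0.734 0.0 0 0 0.787 -1" --pt "-0.407 -0.734 0.0 0 0 0.787 -1"

```text
time_s: 10.0
ee_pos: [450.9, -96.1, 53.3]
ee_rot: [-180.0, 0.2, -178.8]
force: [0.2, -0.3, -3.3]
gripper_width: 20.7
gripper_force: 32.3
```

```bash
cat > look.py <<'E'
from meas2 import *
n=sys.argv[1]; f=eyes.grab_frame("side"); g=eyes.grab_frame("top"); pickle.dump((f,g),open(n+".pkl","wb"))
a=[int(x) for x in sys.argv[2].split(",")]; b=[int(x) for x in sys.argv[3].split(",")]
A=[cv2.resize(q["pixels"][c[1]-48:c[1]+48,c[0]-60:c[0]+60,::-1],(400,320),interpolation=cv2.INTER_CUBIC) for q,c in((f,a),(g,b))]
cv2.imwrite("pics/"+n+".png",np.hstack(A))
E
python3 look.py l1 332,185 366,185
```

```text
(no output)
```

View pics/l1.png

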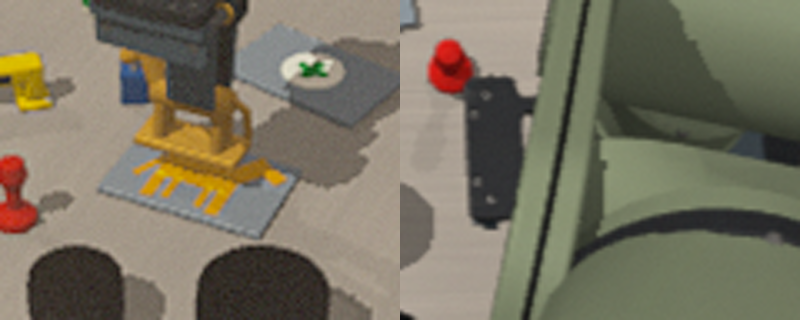

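The horse hangs upright just above its pad, with the plinth level at side crop (195,148). I'll measure the plinth offset from this frame.

Run:
```python
from meas2 import *
f,g=pickle.load(open("l1.pkl","rb")); W=world(f); h=cv2.cvtColor(f["pixels"],cv2.COLOR_RGB2HSV)
ok=(f["depth"]>0)&(np.linalg.norm(W[...,:2]-[449,-96],axis=-1)<75)&(h[...,0]>10)&(h[...,0]<28)&(h[...,1]>130)
for lo,hi in((26,33),(33,38),(38,44),(44,60),(60,80)):
    P=W[ok&(W[...,2]>lo)&(W[...,2]<hi)]; print(lo,hi,len(P),np.percentile(P,[2,98],axis=0).round(1).tolist(),*rect(P))
print(env.state()["ee_pos"])
```

```text
26 33 25 [[419.0, -81.0, 30.0], [487.3, -77.0, 32.9]] [453.6 -78.8] [72.1  4. ] 3.0
33 38 144 [[415.8, -106.5, 33.4], [490.6, -76.5, 38.0]] [453.3 -91.7] [76.6 34.1] 4.6
38 44 110 [[416.3, -104.9, 38.0], [488.0, -76.7, 43.7]] [452.5 -90.6] [75.4 31.8] 0.8
44 60 66 [[412.2, -99.8, 44.4], [480.2, -81.7, 59.3]] [445.8 -89.9] [21.4 69.4] 177.8
60 80 110 [[412.2, -94.3, 61.0], [482.5, -81.0, 79.5]] [447.1 -86.3] [71.6 14.6] 9.6
[451.20038406 -96.35247434  53.88794773]
```

Run:
```python
from meas2 import *
f=pickle.load(open("side.pkl","rb")); px=f["pixels"].astype(int)
X=plane(f,6)
for n,c in dict(horse=(449,-96),handle=(634,76),bottle=(428,-260),bowl=(443,281)).items():
    m=(np.linalg.norm(X[...,:2]-c,axis=-1)<78)&(px[...,2]-px[...,0]>5)
    k,l,s,_=cv2.connectedComponentsWithStats(m.astype(np.uint8)); i=1+np.argmax(s[1:,4]); print(n,*rect(X[l==i]))
```

```text
horse [402.9 -91.7] [80.2 27.5] 77.4
handle [631.7  79.5] [122.2  56.1] 11.4
bottle [ 426.1 -256.1] [17.3 14.1] 27.2
bowl [488.5 319.8] [11.4 23.3] 104.4
```

Emit:
send_rows --pt "-0.006 0 -0.02 0 0 0 -1" --pt "-0.006 0 -0.035 0 0 0 -1" --pt "-0.006 0 -0.046 0 0 0 -1" --pt "-0.006 0 -0.047 0 0 0 -1" --pt "-0.006 0 -0.047 0 0 0 -1" --pt "-0.006 0 -0.047 0 0 0 -1"

```text
time_s: 10.85
ee_pos: [446.1, -96.1, 28.2]
ee_rot: [180.0, 0.0, -178.8]
force: [-0.3, -0.4, -3.2]
gripper_width: 20.6
gripper_force: 32.3
```

Emit:
send_rows --pt "0 0 0 0 0 0 0.0" --pt "0 0 0 0 0 0 0.2" --pt "0 0 0 0 0 0 0.2" --pt "0 0 0 0 0 0 0.2" --pt "0 0 0 0 0 0 0.2" --pt "0 0 0.1 0 0 0 0.2" --pt "0 0 0.2 0 0 0 0.2" --pt "0 0 0.3 0 0 0 0.2"

```text
time_s: 11.85
ee_pos: [445.7, -96.0, 179.7]
ee_rot: [180.0, -0.0, -178.8]
force: [1.3, -0.7, 0.1]
gripper_width: 54.9
gripper_force: 0.0
```

Emit:
send_rows --pt "0.1 -0.005 0 0 0 0.17 0.2" --pt "0.2 -0.01 0 0 0 0.34 0.2" --pt "0.3 -0.015 0 0 0 0.5 0.2" --pt "0.392 -0.015 0 0 0 0.652 0.2" --pt "0.392 -0.015 0 0 0 0.652 0.2" --pt "0.392 -0.015 -0.1 0 0 0.652 0.2" --pt "0.392 -0.015 -0.2 0 0 0.652 0.2" --pt "0.392 -0.015 -0.2 0 0 0.652 0.2"

```text
time_s: 12.85
ee_pos: [637.6, -103.0, 74.4]
ee_rot: [179.5, -0.4, -139.7]
force: [-0.3, 0.1, -0.2]
gripper_width: 55.0
gripper_force: 0.0
```

```bash
python3 look.py l2 300,165 366,170
python3 - <<'E'
from meas2 import *
s,f=pickle.load(open("l2.pkl","rb")); 
for f,n in((f,"top"),(s,"side")):
    W=world(f); h=cv2.cvtColor(f["pixels"],cv2.COLOR_RGB2HSV)
    br=(h[...,0]>10)&(h[...,0]<28)&(h[...,1]>130)&(f["depth"]>0)
    ok=br&(np.linalg.norm(W[...,:2]-[449,-96],axis=-1)<75)
    for lo,hi in((10,18),(18,40),(40,64),(64,90)):
        P=W[ok&(W[...,2]>lo)&(W[...,2]<hi)]
        if len(P)>5: print(n,lo,hi,len(P),*rect(P))
    P=W[br&(np.linalg.norm(W[...,:2]-[642,-104],axis=-1)<75)&(W[...,2]>30)&(W[...,2]<45)]; 
    if len(P)>5: print("handle",len(P),*rect(P))
E
```

```text
side 10 18 224 [448.6 -92.6] [78.3 35.3] 1.6
side 18 40 87 [438.9 -90.8] [71.9 18.2] 3.5
side 40 64 247 [446.6 -89.1] [75.9 18. ] 4.5
side 64 90 100 [486.4 -90.5] [12.9 36.8] 178.8
handle 238 [ 639.3 -100.1] [98.6 23.2] 40.0
```

View pics/l2.png

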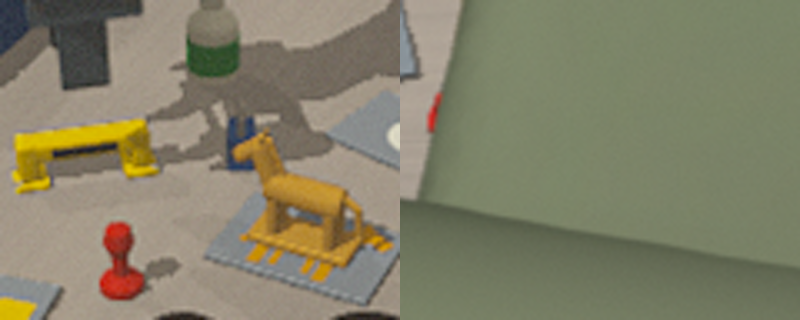

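The horse stands upright on its pad at side crop (305,215), about 2 mm from the centre. The handle is untouched at (85,150). I'll go down on the handle.

Emit:
send_rows --pt "0 0 -0.08 0 0 0 0.2" --pt "0 0 -0.136 0 0 0 0.2" --pt "0 0 -0.136 0 0 0 0.2" --pt "0 0 -0.136 0 0 0 0.2" --pt "0 0 -0.136 0 0 0 -1" --pt "0 0 -0.136 0 0 0 -1" --pt "0 0 -0.136 0 0 0 -1" --pt "0 0 -0.136 0 0 0 -1" --pt "0 0 -0.136 0 0 0 -1" --pt "0 0 -0.136 0 0 0 -1" --pt "0 0 -0.136 0 0 0 -1" --pt "0 0 -0.136 0 0 0 -1" --squeeze 20

```text
time_s: 14.45
ee_pos: [642.1, -103.7, 10.4]
ee_rot: [-180.0, 0.0, -139.7]
force: [-0.3, -1.5, 1.6]
gripper_width: 21.4
gripper_force: 20.0
```

Emit:
send_rows --pt "0 0 0.05 0 0 0 -1" --pt "0 0 0.12 0 0 0 -1" --pt "0 0.05 0.18 0 0 -0.06 -1" --pt "-0.005 0.12 0.18 0 0 -0.16 -1" --pt "-0.01 0.19 0.18 0 0 -0.26 -1" --pt "-0.016 0.26 0.18 0 0 -0.36 -1" --pt "-0.016 0.33 0.18 0 0 -0.46 -1" --pt "-0.016 0.361 0.16 0 0 -0.48 -1" --pt "-0.016 0.361 0.1 0 0 -0.48 -1" --pt "-0.016 0.361 0.05 0 0 -0.48 -1" --pt "-0.016 0.361 0.025 0 0 -0.48 -1" --pt "-0.016 0.361 0.014 0 0 -0.48 -1" --pt "-0.016 0.361 0.013 0 0 -0.48 -1" --pt "-0.016 0.361 0.013 0 0 -0.48 -1" --pt "-0.016 0.361 0.013 0 0 -0.48 -1"

```text
time_s: 16.32
ee_pos: [634.3, 76.9, 17.3]
ee_rot: [-180.0, 0.1, -168.5]
force: [-0.2, -0.9, -1.6]
gripper_width: 21.4
gripper_force: 20.0
```

Emit:
send_rows --pt "0 0 0 0 0 0 0.2" --pt "0 0 0 0 0 0 0.2" --pt "0 0 0 0 0 0 0.2" --pt "0 0 0 0 0 0 0.2" --pt "0 0 0 0 0 0 0.2" --pt "0 0 0.1 0 0 0 0.3" --pt "0 0 0.2 0 0 0 0.65" --pt "0 0 0.3 0 0 0 0.65" --pt "-0.01 -0.15 0.3 0 0 0 0.65" --pt "-0.02 -0.3 0.3 0 0 0 0.65" --pt "-0.022 -0.45 0.3 0 0 0 0.65" --pt "-0.022 -0.6 0.3 0 0 0 0.65" --pt "-0.022 -0.704 0.3 0 0 0 0.65" --pt "-0.022 -0.704 0.3 0 0 0 0.65" --pt "-0.022 -0.704 0.3 0 0 0 0.65"

```text
time_s: 18.2
ee_pos: [622.3, -278.2, 166.1]
ee_rot: [-180.0, -0.0, -168.7]
force: [0.0, 0.7, 0.5]
gripper_width: 74.9
gripper_force: 0.0
```

```bash
python3 look.py l3 235,200 290,125
python3 - <<'E'
from meas2 import *
s,f=pickle.load(open("l3.pkl","rb")); 
for f,n in((f,"top"),(s,"side")):
    W=world(f); h=cv2.cvtColor(f["pixels"],cv2.COLOR_RGB2HSV)
    br=(h[...,0]>10)&(h[...,0]<32)&(h[...,1]>130)&(f["depth"]>0)
    for c,z in(((449,-96),(10,18)),((449,-96),(40,64)),((634,76),(34,55))):
        P=W[br&(np.linalg.norm(W[...,:2]-c,axis=-1)<75)&(W[...,2]>z[0])&(W[...,2]<z[1])]
        if len(P)>5: print(n,c,z,len(P),P.mean(0).round(1),*rect(P))
    P=W[(f["depth"]>0)&(np.linalg.norm(W[...,:2]-(622,-275),axis=-1)<35)&(W[...,2]>8)&(W[...,2]<50)]
    if len(P)>5: print(n,"bottle",len(P),*rect(P))
E
```

```text
top (634, 76) (34, 55) 422 [632.3  75.6  42.8] [633.9  76.1] [100.5  22.1] 11.7
top bottle 174 [ 616.8 -269.2] [42.9 27.3] 39.2
side (449, -96) (10, 18) 218 [445.8 -89.4  12.7] [448.4 -90.9] [77.1 33.3] 3.1
side (449, -96) (40, 64) 250 [446.9 -86.8  52.9] [444.6 -87. ] [73.5 16.8] 1.4
side (634, 76) (34, 55) 347 [629.3  81.9  41.1] [631.1  80.9] [101.5  22.1] 12.3
side bottle 221 [ 615.4 -262.5] [42.6 25.6] 25.7
```

View pics/l3.png

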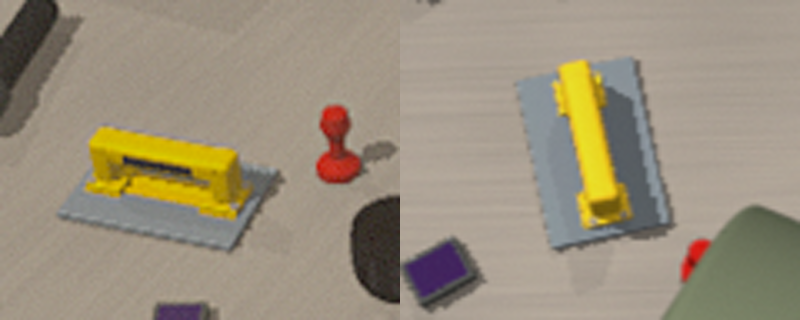

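The handle is standing centred and aligned on its pad (top crop 590,150). Next is the bottle.

Emit:
send_rows --pt "0 0 -0.1 0 0 0 0.65" --pt "0 0 -0.2 0 0 0 0.65" --pt "0 0 -0.28 0 0 0 0.65" --pt "0 0 -0.305 0 0 0 0.65" --pt "0 0 -0.305 0 0 0 0.65" --pt "0 0 -0.305 0 0 0 -1" --pt "0 0 -0.305 0 0 0 -1" --pt "0 0 -0.305 0 0 0 -1" --pt "0 0 -0.305 0 0 0 -1" --pt "0 0 -0.305 0 0 0 -1" --pt "0 0 -0.305 0 0 0 -1" --pt "0 0 -0.305 0 0 0 -1" --squeeze 20

```text
time_s: 19.8
ee_pos: [623.4, -275.5, 14.9]
ee_rot: [-180.0, 0.1, -168.5]
force: [0.6, -0.3, 4.5]
gripper_width: 42.9
gripper_force: 20.0
```

Emit:
send_rows --pt "0 0 0.05 0 0 0 -1" --pt "0 0 0.12 0 0 0 -1" --pt "-0.04 0.005 0.2 0 0 0 -1" --pt "-0.11 0.01 0.2 0 0 0 -1" --pt "-0.19 0.015 0.2 0 0 0 -1" --pt "-0.27 0.02 0.2 0 0 0 -1" --pt "-0.34 0.025 0.2 0 0 0 -1" --pt "-0.389 0.03 0.18 0 0 0 -1" --pt "-0.389 0.03 0.12 0 0 0 -1" --pt "-0.389 0.03 0.06 0 0 0 -1" --pt "-0.389 0.03 0.03 0 0 0 -1" --pt "-0.389 0.03 0.016 0 0 0 -1" --pt "-0.389 0.03 0.013 0 0 0 -1" --pt "-0.389 0.03 0.013 0 0 0 -1" --pt "-0.389 0.03 0.013 0 0 0 -1"

```text
time_s: 21.68
ee_pos: [428.9, -260.4, 21.2]
ee_rot: [-179.9, 0.1, -168.5]
force: [-0.5, -0.6, -0.4]
gripper_width: 43.1
gripper_force: 20.0
```

Emit:
send_rows --pt "0 0 0 0 0 0 0.3" --pt "0 0 0 0 0 0 0.3" --pt "0 0 0 0 0 0 0.3" --pt "0 0 0 0 0 0 0.3" --pt "0 0 0 0 0 0 0.3" --pt "0 0 0.1 0 0 0 0.5" --pt "0 0 0.2 0 0 0 0.95" --pt "0 0 0.3 0 0 0 0.95" --pt "0.01 0.12 0.3 0 0 0 0.95" --pt "0.02 0.24 0.3 0 0 0 0.95" --pt "0.03 0.36 0.3 0 0 0 0.95" --pt "0.04 0.48 0.3 0 0 0 0.95" --pt "0.052 0.6 0.3 0 0 0 0.95" --pt "0.052 0.672 0.3 0 0 0 0.95" --pt "0.052 0.672 0.3 0 0 0 0.95" --pt "0.052 0.672 0.3 0 0 0 0.95"

```text
time_s: 23.68
ee_pos: [454.2, 75.3, 170.6]
ee_rot: [-180.0, -0.0, -168.5]
force: [-0.6, 0.6, 0.1]
gripper_width: 89.0
gripper_force: 0.0
```

```bash
python3 look.py l4 345,175 405,190
python3 - <<'E'
from meas2 import *
s,f=pickle.load(open("l4.pkl","rb")); 
for f,n in((f,"top"),(s,"side")):
    W=world(f); d=(f["depth"]>0); h=cv2.cvtColor(f["pixels"],cv2.COLOR_RGB2HSV)
    for nm,c,z,r in(("bottle",(428,-260),(80,105),40),("bowl",(454,76),(40,60),38),("horse",(449,-96),(10,18),75)):
        m=d&(np.linalg.norm(W[...,:2]-c,axis=-1)<r)&(W[...,2]>z[0])&(W[...,2]<z[1])
        if nm=="horse": m&=(h[...,0]>10)&(h[...,0]<32)&(h[...,1]>130)
        if m.sum()>5: print(n,nm,m.sum(),*rect(W[m]),W[m][:,2].max().round())
E
```

```text
top bottle 102 [ 428.9 -260.4] [20.1 20.2] 152.7 92.0
top bowl 38 [458.2 100.7] [ 9.2 31.5] 172.4 48.0
top horse 173 [437.9 -85.5] [99.  43.3] 22.2 18.0
side bottle 51 [ 425.9 -258.3] [20.1 22. ] 90.7 90.0
side bowl 207 [452.   79.8] [58.6 59.6] 107.0 48.0
side horse 229 [448.4 -91.6] [77.1 33.5] 2.6 17.0
```

View pics/l4.png

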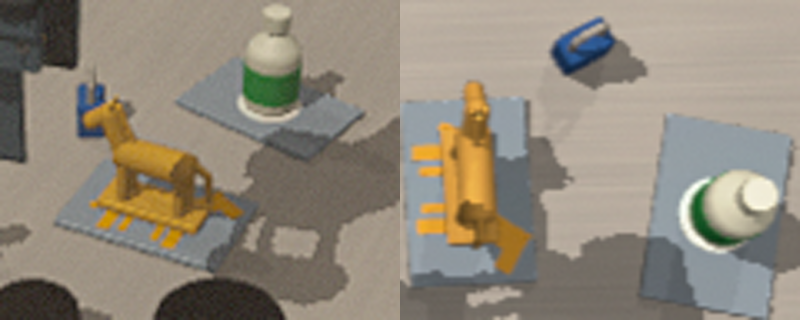

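The bottle stands centred on its disc (top crop 715,215) and the horse is aligned. Next is the bowl.

Emit:
send_rows --pt "0 0 -0.1 0 0 0 0.95" --pt "0 0 -0.2 0 0 0 0.95" --pt "0 0 -0.28 0 0 0 0.95" --pt "0 0 -0.321 0 0 0 0.95" --pt "0 0 -0.321 0 0 0 0.95" --pt "0 0 -0.321 0 0 0 0.95" --pt "0 0 -0.321 0 0 0 -1" --pt "0 0 -0.321 0 0 0 -1" --pt "0 0 -0.321 0 0 0 -1" --pt "0 0 -0.321 0 0 0 -1" --pt "0 0 -0.321 0 0 0 -1" --pt "0 0 -0.321 0 0 0 -1" --pt "0 0 -0.321 0 0 0 -1" --squeeze 20

```text
time_s: 25.4
ee_pos: [454.6, 76.1, 10.5]
ee_rot: [180.0, 0.0, -168.5]
force: [-0.9, 1.0, 6.5]
gripper_width: 59.3
gripper_force: 20.0
```

Emit:
send_rows --pt "0 0 0.05 0 0 0 -1" --pt "0 0 0.12 0 0 0 -1" --pt "0 0.05 0.17 0 0 0 -1" --pt "-0.01 0.12 0.17 0 0 0 -1" --pt "-0.015 0.19 0.17 0 0 0 -1" --pt "-0.02 0.27 0.17 0 0 0 -1" --pt "-0.023 0.35 0.17 0 0 0 -1" --pt "-0.023 0.409 0.15 0 0 0 -1" --pt "-0.023 0.409 0.1 0 0 0 -1" --pt "-0.023 0.409 0.05 0 0 0 -1" --pt "-0.023 0.409 0.025 0 0 0 -1" --pt "-0.023 0.409 0.014 0 0 0 -1" --pt "-0.023 0.409 0.013 0 0 0 -1" --pt "-0.023 0.409 0.013 0 0 0 -1" --pt "-0.023 0.409 0.013 0 0 0 -1"

```text
time_s: 27.28
ee_pos: [443.2, 280.5, 17.1]
ee_rot: [180.0, 0.1, -168.5]
force: [-0.2, -0.6, -1.7]
gripper_width: 59.5
gripper_force: 20.0
```

Emit:
send_rows --pt "0 0 0 0 0 0 0.6" --pt "0 0 0 0 0 0 0.6" --pt "0 0 0 0 0 0 0.6" --pt "0 0 0 0 0 0 0.6" --pt "0 0 0 0 0 0 0.6" --pt "0 0 0.1 0 0 0 0.6" --pt "0 0 0.2 0 0 0 0.6" --pt "0 0 0.35 0 0 0 0.6" --pt "-0.1 -0.2 0.4 0 0 0 0.6" --pt "-0.2 -0.4 0.4 0 0 0 0.6" --pt "-0.2 -0.55 0.4 0 0 0 0.6" --pt "-0.2 -0.55 0.4 0 0 0 0.6" --pt "-0.2 -0.55 0.4 0 0 0 0.6" --pt "-0.2 -0.55 0.4 0 0 0 0.6"

```text
time_s: 29.02
ee_pos: [342.1, 3.3, 217.1]
ee_rot: [-180.0, 0.1, -168.8]
force: [-0.2, 1.3, 0.2]
gripper_width: 73.2
gripper_force: 0.0
```

```bash
python3 look.py l5 240,300 198,205
python3 - <<'E'
from meas2 import *
s,f=pickle.load(open("l5.pkl","rb")); save(f,"top5.png",s=1.25)
for f,n in((f,"top"),(s,"side")):
    W=world(f); m=(f["depth"]>0)&(np.linalg.norm(W[...,:2]-(443,281),axis=-1)<45)&(W[...,2]>44)&(W[...,2]<70)
    if m.sum()>5: print(n,m.sum(),*rect(W[m]),W[m][:,2].max().round())
E
```

```text
top 237 [443.6 279.6] [58.8 58.7] 42.3 54.0
side 379 [441.  282.4] [59.2 59.5] 122.8 54.0
```

View pics/top5.png

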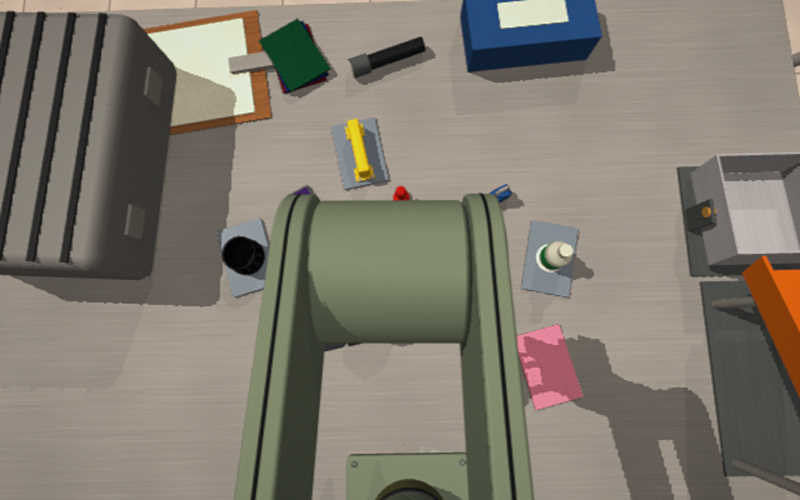

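The bowl (243,256), handle (359,150) and bottle (556,255) are on their pads, and the stamp and padlock are where they were. The arm hides the horse here, but the side view already confirmed it. Handing in.

```bash
python3 -c "
from workcell import env
print(env.job_done())"
```

```text
the job is handed in; nothing more can be done
None
```

The job is handed in at about 29 s: the horse, handle, bottle and bowl stand upright on their matching pads, each measured within about 3 mm of centre. The horse's first grasp missed without moving it, and I left the stamp, padlock and look-alikes alone.

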